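Snap the clip cover onto the dust port with the hex driver

TASK

The clip cover of the bench's dust-extraction port is only resting on its catches: take the hex driver out of its wooden block, engage its tip in the recess of the knob in the middle of the cover, and then press straight down with it until the cover snaps fully home, flat on the port all round. Do not stop there: finish while still holding the driver upright in the knob and pressing the cover down firmly; press only with the driver, do not touch the cover with the gripper, and leave the other tools lying where they are.

Things in the scene. Friction and masses are not known exactly. Their poses are not given: they have to be found in the camera images.
- port: Dust-extraction port fixed to the bench: a low dark steel box, 160 (its x) x 140 (its y) x 40 mm high, with a mouth 88 x 68 mm in its top and four steel sprung catches. Origin: centre of its underside; z up. When the cover is home its plate lies flat on the port's top (cover's origin 40 mm above the port's); the landing is hard.
- cover: Loose grey clip cover, plate 110 (x) x 90 (y) x 6 mm, a plug beneath, a round black knob (39 mm across, 16 mm high) on top; 140 g. Origin: centre of the plate's underside. It starts level and centred, about 9 mm above the port's top. Pushed down, the resistance grows over some 5 mm to about 6 to 15 N, then suddenly drops as it snaps home.
- recess (a point): Centre of the floor of the hexagonal recess in the knob: on the cover's axis, 6 mm above the cover's origin. The recess is 13 mm across flats for the lower 10 mm, then widens in a 45 degree funnel to 25 mm at the knob's top, 16 mm above this floor. The driver's tip bears on this floor, at any yaw.
- knob_mouth (a point): Centre of the knob's top, 16 mm above the floor of the recess.
- rack: Wooden block 90 x 90 x 66 mm high, fixed to the bench, with one upright hole of 14 mm through its middle in which the driver stands. Origin: centre of its underside.
- driver: Hex driver, 120 mm long, 130 g, round about its z axis, standing tip down in the block. From the tip up: steel shaft 10 mm thick, 60 mm long; black bolster 36 mm across, 8 mm thick, resting on the block; round wooden handle 27 mm across, 52 mm long. Origin: end of the tip; z points up to the handle. Gripped just above the bolster, the fingertips can bear on it when pressing.
- driver_tip (a point): The end of the driver's tip.
- driver_grip (a point): Point on the driver's axis inside the handle, 88 mm above the tip, 20 mm above the bolster: a good place to grip from above.
- chisel: Bystander: wood chisel lying on the bench, 245 mm long, 25 mm high, origin near its middle, x along the blade. Leave it alone.
- square: Bystander: try square lying on the bench, stock 150 mm, blade 200 mm, at most 18 mm high; origin in the middle of the stock. Leave it alone.
- glue: Bystander: standing glue bottle, 56 mm across, 120 mm high; origin: centre of its underside. Leave it alone.
- hammer: Bystander: hammer lying on the bench; origin under the middle. Leave it alone.
Things that resemble listed ones, but are neither listed nor needed, are in the scene too. There is more than one size of the port; the one meant has the size given above.

How it is judged:
On the way, in this order (a step that is already met when the one before it is completed fails the run):
1. the driver is lifted out of its block, held by the gripper (z of driver_tip in the frame of rack above 0.07 m and contact force between the fingers and driver above 1 N), for 0.1 s.
2. the driver's tip is at least 8 mm down in the knob's recess while the cover still stands proud (z of driver_tip in the frame of recess below 0.008 m and horizontal distance between driver_tip and recess below 0.006 m and z of cover in the frame of port above 0.0435 m), for 0.05 s.
3. the cover has snapped home under the driver (z of cover in the frame of port below 0.0415 m and angle between the z axis of cover and the z axis of port, either way round below 0.03 rad and contact force between driver and cover above 1 N), for 0.1 s.
At the end, for the whole second after the job is handed in: Cover home: plate within 1.5 mm of the port's top, level within 0.03 rad, centred within 4 mm. Driver gripped, upright within 0.2 rad, tip within 6 mm of the recess axis and 4 mm of its floor, pressing the cover with more than 4 N through the last second; fingers off the cover (z of cover in the frame of port between 0.037 and 0.0415 m and horizontal distance between cover and port below 0.004 m and angle between the z axis of cover and the z axis of port, either way round below 0.03 rad and horizontal distance between driver_tip and recess below 0.006 m and z of driver_tip in the frame of recess below 0.004 m and angle between driver's own z axis and vertical below 0.2 rad and contact force between driver and cover above 4 N and contact force between the fingers and driver above 2 N and contact force between the fingers and cover below 0.5 N); the arm keeps its last pose, push and grip.
It fails at once if the gripper or arm touches the cover (contact force between any of the fingers, the arm and cover above 1 N).
It fails at once if another tool is disturbed by more than 30 mm (distance of any of chisel, square, glue, hammer from where it was at the start of the episode above 0.03 m).
It also fails if it takes over 45 s, if anything falls off the work surface, if the arm or the gripper's body presses on something with over 40 N, if the wrist force passes 120 N, or if a joint passes its speed limit or range.

ROBOT

A 7-joint arm with a two-finger parallel gripper is mounted at the origin on the work surface. World frame = base frame: x ahead of the robot, y to its left, z up, the work surface at z = 0. Lengths are in m, angles in rad, forces in N, time in s.
With the tool pointing down it reaches from about 0.425 to 0.95 m from the base axis. Payload 4.7 kg.
Tool frame: the origin (TCP) lies at the very end of the fingers, on their centre line; the grasp point (between the pads) lies 19 mm behind it; z points along the fingers, y is the line along which they close (so a half turn about z gives the same grasp; the last joint's range is limited). The gripper opens to 87 mm and grips with 3 to 60 N. Pads are 19 mm wide; open, the fingers measure 117 mm over their backs; the gripper's body (75 mm by 190 mm) begins 51 mm behind the grasp point.
Start: joints at [-1.273, 0.469, -0.049, 1.532, 0.024, 1.141, -0.082], TCP at [0.217, 0.639, 0.223] pointing down, gripper open.
Joint ranges: [-2.59, 2.59], [-0.33, 1.99], [-1.39, 1.29], [0.1, 2.45], [-1.04, 4.18], [0.21, 1.99], [-2.66, 2.66]. Speed limits (rad/s): [2.57, 2.57, 3.14, 3.14, 3.14, 3.14, 3.14].

INTERFACE

Orientations are given as a rotation vector (axis times angle).
In Python, from cell import robot gives the robot as it stands. Calls block until the motion is done:
- robot.movep(position, orientation): joint-space move of the TCP to a pose.
- robot.movel(position, attitude=None, vel=0.15): straight line of the TCP; attitude=None keeps the orientation; vel is the mean speed in m/s.
- robot.goto_joints(angles): joint-space move.
- robot.gripper_to(opening, strength=None): opening from 0.0 (shut) to 1.0 (fully open); strength is the grip in N (None keeps the last); returns when the fingers have stopped.
- robot.dwell(seconds).
- robot.inverse_kinematics(position, orientation): joint angles nearest the present ones, or None.
- robot.state(): the state.
- robot.capture(name): name is "side" or "top" or "wrist"; returns a dict with "frame" (480x640x3 uint8, blue, green, red), "depth" (480x640 float32, m along the optical axis (not along the pixel's ray), 0 where there is no reading), "fovy" (degrees; the focal length in pixels is half the picture's height over the tangent of half this angle, whatever the lens; pixels are square), "cx", "cy" (the principal point, pixels), "T" (4x4, takes a point from camera to world coordinates); the wrist camera has in their place "mount" (4x4, takes a point from camera to tool coordinates, whose origin is the TCP and whose axes are the flange's). Camera axes: x right, y up, looking along -z (the intrinsics and any distortion apply to the point x, -y, -z); pixel columns grow to the right and rows downward; lengths in m; the calibration is good to about 2 mm. A picture is of the moment at which its call begins: read the wrist's pose just before it.
A pose or a line that the arm cannot do raises robot.MotionError and nothing moves.
- robot.finish_job(): hands the job in; it is judged then, once.
The state is a dict: "clock": time; "q": joint angles; "dq": joint speeds; "joint_efforts": joint torques, N m; "ee_pos": TCP position; "eef_rot": TCP orientation; "wrist_force": force on the tool from outside, world axes, zero at the start; "wrist_torque": the same for the moment, N m; "gripper_width": opening from 0.0 (shut) to 1.0 (fully open); "grip_force": force on a finger pad.
Only numpy, scipy, OpenCV 4.12 (cv2) and the standard library are available. Lean on these libraries where they do the work, as an engineer would, in place of code of your own. Each camera call takes 0.05 s, during which the arm holds its last target. There are 200 camera calls.

## Working session

There is one attempt and no reset: what is moved stays moved. The work goes in short steps, each a Python script; the robot and the scene stay as the last script left them, time stands still between calls to the robot, and variables do not carry over. Pictures are saved under pics/ and viewed, at most 10 in all, crops included, and the job is handed in when it is done.

```bash
ls; mkdir -p pics
cat > h.py <<'E'
import numpy as np, cv2
from cell import robot
def cap(n,save=None):
    c=robot.capture(n)
    if save: cv2.imwrite('pics/'+save+'.png',c['frame'])
    return c
def world(c,T=None):
    """per-pixel world coords; ignores distortion"""
    d=c['depth'];h,w=d.shape
    f=h/2/np.tan(np.radians(c['fovy'])/2)
    u,v=np.meshgrid(np.arange(w),np.arange(h))
    P=np.stack([(u-c['cx'])/f*d,-(v-c['cy'])/f*d,-d],-1)
    T=c['T'] if T is None else T
    return P@T[:3,:3].T+T[:3,3]
E
python3 - <<'E'
from h import *
for n in ('top','side'):
    c=cap(n,n+'0'); print(n,{k:v for k,v in c.items() if k not in('frame','depth')})
    np.save('pics/'+n+'W.npy',world(c)); np.save('pics/'+n+'D.npy',c['depth'])
s=robot.state();print(s)
E
```

```text
pics
top {'fovy': 46.64034537332881, 'cx': 320.9905744641513, 'cy': 240.01646109017423, 'T': array([[ 0.01265436,  0.97673681, -0.21406791,  0.25507072],
       [-0.99991871,  0.01202701, -0.00423284,  0.10171553],
       [-0.00155977,  0.21410408,  0.97680961,  1.26747824],
       [ 0.        ,  0.        ,  0.        ,  1.        ]])}
side {'fovy': 52.10929365924187, 'cx': 320.12485193389705, 'cy': 250.15865478647527, 'T': array([[ 0.99605317,  0.05682404, -0.06818439,  0.41894169],
       [-0.08781089,  0.51891629, -0.85030297, -0.97520271],
       [-0.01293566,  0.8529343 ,  0.52185798,  0.72219074],
       [ 0.        ,  0.        ,  0.        ,  1.        ]])}
{'clock': 0.1, 'q': array([-1.27290639,  0.46938963, -0.04859026,  1.53356908,  0.02411847,
        1.14101639, -0.08230593]), 'dq': array([ 1.25998212e-03, -1.75190358e-03, -1.72020507e-03, -2.42627773e-03,
       -1.10185822e-03, -4.93607479e-05,  8.52281675e-04]), 'joint_efforts': array([ 4.69077113e-04, -5.09167171e+01, -8.13691132e-02, -2.36828935e+01,
       -6.15090807e-02,  3.44853534e-02,  4.20805884e-05]), 'ee_pos': array([0.21649918, 0.63876482, 0.22158721]), 'eef_rot': array([-5.10963781e-01, -3.09954617e+00,  2.80172800e-03]), 'wrist_force': array([-0.59577869, -0.14531128,  0.13428721]), 'wrist_torque': array([ 0.01495944,  0.03111722, -0.02803921]), 'grip_force': 0.0, 'gripper_width': 1.000068517514882}
```

View pics/top0.png

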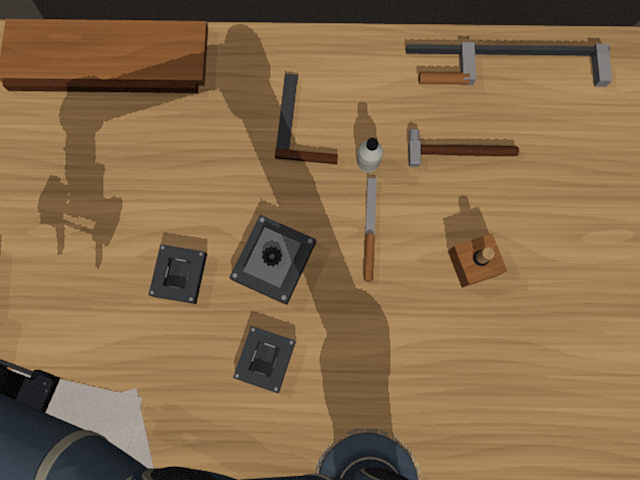

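View pics/side0.png

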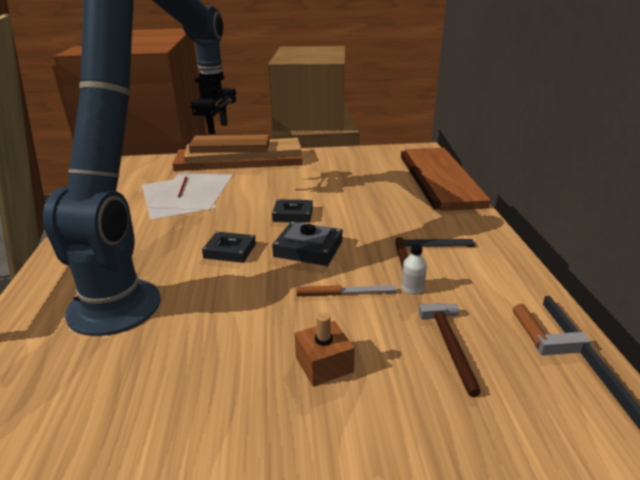

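Port candidates: the large covered one at top (272,257) and smaller uncovered ones at (178,273) and (265,358). I choose (272,257), since it has the cover and knob and is the largest. The driver stands in the only block, at (483,258). Next I measure both and take one close crop.

Run:
```python
from h import *
def rect(P,m,n):
    p=P[m]; 
    if len(p)<8: print(n,len(p));return
    r=cv2.minAreaRect(p[:,:2].astype(np.float32)*1000); print(n,len(p),'c',np.round(r[0],1),'size',np.round(r[1],1),'ang',round(r[2],1),'mean',np.round(p.mean(0)*1000,1),'zmed',np.median(p[:,2]).round(4))
for n,bd,bp in (('top',(430,520,220,300),(220,325,205,310)),('side',(285,365,300,390),(265,350,210,270))):
    W=np.load(f'pics/{n}W.npy')
    a,b,c,d=bd;P=W[c:d,a:b];z=P[...,2]
    rect(P,(z>.118)&(z<.135),n+' handle top'); rect(P,(z>.08)&(z<.118),n+' handle');rect(P,(z>.058)&(z<.0705),n+' rack top'); 
    a,b,c,d=bp;P=W[c:d,a:b];z=P[...,2]
    rect(P,(z>.067)&(z<.08),n+' knob top');rect(P,(z>.048)&(z<.06),n+' plate');rect(P,(z>.03)&(z<.046),n+' port top')
i=cv2.imread('pics/top0.png')
cv2.imwrite('pics/crop.png',np.hstack([cv2.resize(i[205:310,220:325],(400,400),interpolation=2),cv2.resize(i[205:310,430:535],(400,400),interpolation=2)]))
```

```text
top handle top 134 c [ 480.9 -240.6] size [25.5 25.6] ang 13.8 mean [ 480.6 -240.   125.6] zmed 0.126
top handle 73 c [ 477.4 -235.3] size [26.7 13. ] ang 32.6 mean [ 475.7 -233.5   98.8] zmed 0.0999
top rack top 1379 c [ 481.7 -241.6] size [90.4 92.9] ang 19.3 mean [ 479.7 -239.4   66. ] zmed 0.0661
top knob top 217 c [481.6 216.8] size [41.  40.7] ang 77.5 mean [480.2 216.5  71.1] zmed 0.071
top plate 1651 c [476.6 217.7] size [112.5 139.5] ang 61.0 mean [479.7 216.4  55.5] zmed 0.0555
top port top 2414 c [480.8 216.6] size [140.8 160.3] ang 66.4 mean [476.1 215.2  40.6] zmed 0.0407
side handle top 133 c [ 481.8 -247.4] size [25.3 25. ] ang 86.4 mean [ 481.7 -248.9  124.7] zmed 0.1253
side handle 212 c [ 480.9 -254.3] size [14.5 25.4] ang 85.2 mean [ 480.8 -255.2   99.4] zmed 0.1002
side rack top 1291 c [ 481.9 -245.7] size [91.7 94.1] ang 19.3 mean [ 481.2 -256.3   65.8] zmed 0.0661
side knob top 81 c [481.5 209.5] size [38.2 41.6] ang 4.0 mean [481.7 210.2  70.2] zmed 0.0704
side plate 566 c [480.8 212.3] size [ 96.5 111. ] ang 66.9 mean [480.4 201.6  54.6] zmed 0.0547
side port top 1018 c [480.4 260.2] size [291.7 200. ] ang 89.8 mean [476.6 193.1  38.3] zmed 0.0392
```

View pics/crop.png

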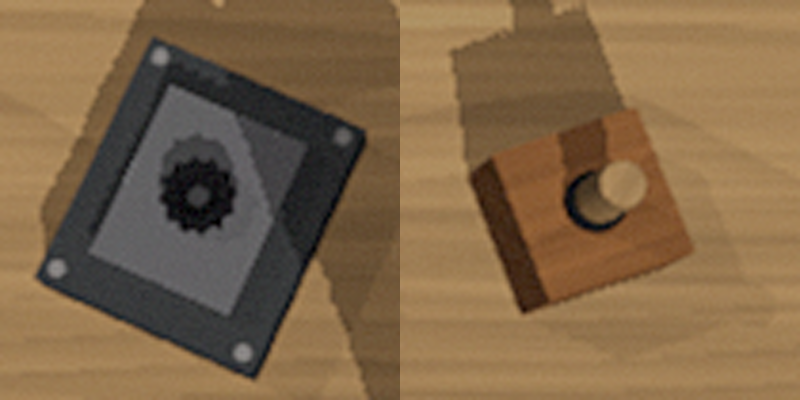

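The crop confirms both: on the left the large port with its cover and ribbed black knob (recess at its centre), on the right the driver standing in the block. The two cameras disagree by about 5 mm in y, so I refine with the wrist camera over each target.

```bash
cat >> h.py <<'E'
from scipy.spatial.transform import Rotation as R
def down(xy,az=None):
    """tool-down rotvec, keeping the start's yaw relative to the arm"""
    az=np.arctan2(xy[1],xy[0]) if az is None else az
    return (R.from_euler('z',az-np.arctan2(.639,.217))*R.from_rotvec([-.51096,-3.09955,0])).as_rotvec()
def tcpT():
    s=robot.state();T=np.eye(4);T[:3,:3]=R.from_rotvec(s['eef_rot']).as_matrix();T[:3,3]=s['ee_pos'];return T
def wrist(save):
    T=tcpT();c=cap('wrist',save);return c,world(c,T@c['mount'])
E
python3 - <<'E'
from h import *
for n,xy in (('knob',(.481,.214)),('drv',(.481,-.243))):
    q=robot.inverse_kinematics([*xy,.30],down(xy)); print(q)
    robot.movep([*xy,.30],down(xy)); robot.dwell(.3)
    c,W=wrist('w_'+n); np.save(f'pics/w_{n}W.npy',W)
    print(robot.state()['ee_pos'],c['mount'].round(4).tolist(),c['fovy'],c['cx'],c['cy'],[k for k in c])
    z=W[...,2]
    near=np.hypot(W[...,0]-xy[0],W[...,1]-xy[1])<.075
    for lo,hi in ((.118,.135),(.06,.0695),(.0695,.08),(.05,.06),(.035,.046)):
        m=near&(z>lo)&(z<hi)
        if m.sum()>30:
            r=cv2.minAreaRect(W[m][:,:2].astype(np.float32)*1000);print(n,lo,m.sum(),np.round(r[0],1),np.round(r[1],1),round(r[2],1),np.median(z[m]).round(4),W[m].mean(0).round(4))
a=cv2.imread('pics/w_knob.png');b=cv2.imread('pics/w_drv.png')
cv2.imwrite('pics/w2.png',cv2.resize(np.hstack([a,b]),(800,300)))
print(robot.state()['clock'])
E
```

```text
[-0.79021129  0.15941742  0.33581563  1.79551697 -0.05646718  1.19599473
 -0.01843077]
[0.48091405 0.21433825 0.29989566] [[-0.0017, 0.968, 0.2508, 0.0691], [1.0, 0.0017, 0.0003, -0.0013], [-0.0002, 0.2508, -0.968, -0.1619], [0.0, 0.0, 0.0, 1.0]] 64.02363931652953 318.24521947316055 241.22341191436198 ['frame', 'depth', 'fovy', 'cx', 'cy', 'mount']
knob 0.06 499 [479.5 214.2] [41.8 42.6] 19.3 0.0681 [0.4791 0.2154 0.0674]
knob 0.0695 619 [479.5 213.9] [40.2 42. ] 82.6 0.0706 [0.4794 0.2144 0.0706]
knob 0.05 7338 [479.7 214.2] [ 90.  110.2] 66.5 0.0548 [0.4783 0.2162 0.0548]
knob 0.035 5444 [480.8 213.5] [140.2 149.9] 66.3 0.0398 [0.4804 0.22   0.0398]
[-0.36984831  0.24063485  0.92824494  1.79103779 -0.2054486   1.21165446
  0.15025277]
[ 0.48120051 -0.24261894  0.29996742] [[-0.0017, 0.968, 0.251, 0.0679], [1.0, 0.0015, 0.001, -0.0013], [0.0006, 0.251, -0.968, -0.1619], [0.0, 0.0, 0.0, 1.0]] 64.02363931652953 318.24521947316055 241.22341191436198 ['frame', 'depth', 'fovy', 'cx', 'cy', 'mount']
drv 0.118 688 [ 480.1 -244. ] [25.8 26.5] 84.4 0.1255 [ 0.4805 -0.2433  0.1253]
drv 0.06 6206 [ 479.9 -244.4] [89.9 90.2] 19.1 0.0658 [ 0.4811 -0.2421  0.0658]
drv 0.0695 279 [ 482.3 -239.5] [25.1 34. ] 63.5 0.0736 [ 0.4837 -0.2362  0.0737]
4.3167
```

View pics/w2.png

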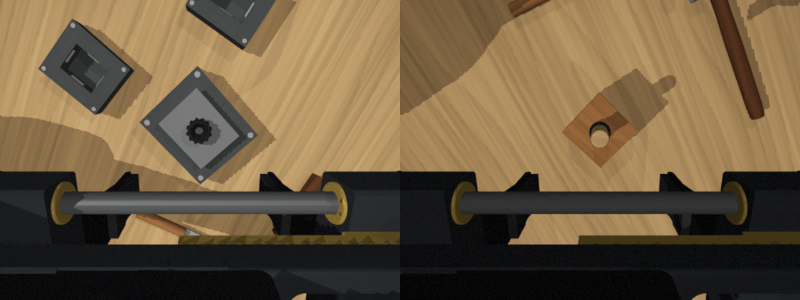

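The wrist view shows the knob at about (200,130) and the driver at about (599,134) in the composite. Depth gives the knob at (0.4797, 0.2141) and the driver at (0.480, −0.244), so I grip and lift.

Run:
```python
from h import *
D=(.4801,-.2441);rv=down(D)
robot.movel([*D,.16],rv,vel=.15); robot.movel([*D,.0765],rv,vel=.08)
print(robot.state()['ee_pos'],robot.state()['wrist_force'])
robot.gripper_to(0.0,strength=50); s=robot.state();print(s['gripper_width']*87,s['grip_force'],s['ee_pos'],s['wrist_force'])
robot.movel([*D,.22],rv,vel=.12); robot.dwell(.2)
s=robot.state();print(s['clock'],s['gripper_width']*87,s['grip_force'],s['ee_pos'],s['wrist_force'])
c,W=wrist('lift'); cap('side','sidelift')
i=cv2.imread('pics/sidelift.png');cv2.imwrite('pics/lift2.png',np.hstack([cv2.resize(c['frame'],(400,300)),cv2.resize(i[180:390,240:440],(285,300))]))
```

```text
[ 0.48048752 -0.2443804   0.07697908] [ 0.80560727 -0.45871257  0.23328375]
26.617601939383427 49.99908777885139 [ 0.48027457 -0.24419584  0.07652087] [ 0.49469943 -1.27932514 -0.64270262]
9.1583 26.119922932309464 49.9985668156296 [ 0.4798155  -0.24400281  0.21947767] [ 0.06916936  0.22520056 -1.86777717]
```

View pics/lift2.png

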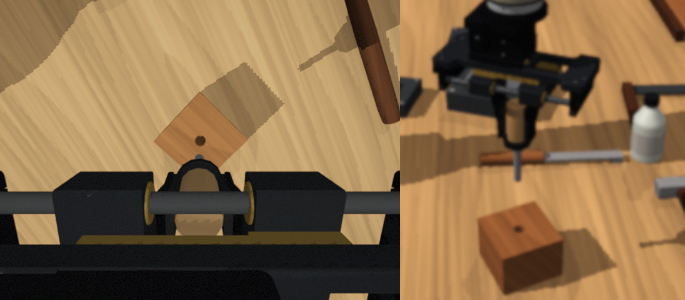

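The driver is held upright and clear of the block: the shaft tip is at about (517,180) in the right panel, with the empty hole below it. Next I carry it over the knob and check alignment.

Run:
```python
from h import *
K=(.4797,.2141);rv=down(K)
robot.movel([*K,.22],rv,vel=.2); robot.movel([*K,.160],rv,vel=.1); robot.dwell(.3)
s=robot.state();print(s['clock'],s['q'].round(2),s['ee_pos'],s['wrist_force'])
c,W=wrist('hov'); z=W[...,2]
m=(np.hypot(W[...,0]-K[0],W[...,1]-K[1])<.07)&(z>.05)&(z<.06)
r=cv2.minAreaRect(W[m][:,:2].astype(np.float32)*1000);print('plate',r)
t=cap('side');S=world(t);
# shaft pixels in side view: tall column between knob and bolster
z=S[...,2];m=(np.hypot(S[...,0]-K[0],S[...,1]-K[1])<.02)&(z>.095)&(z<.145)
for lo in np.arange(.085,.15,.01):
    mm=(np.hypot(S[...,0]-K[0],S[...,1]-K[1])<.025)&(z>lo)&(z<lo+.01)
    if mm.sum(): p=S[mm];print(round(lo,3),mm.sum(),'x',((p[:,0].min()+p[:,0].max())/2).round(4),'w',np.ptp(p[:,0]).round(4),'ymin',p[:,1].min().round(4))
p=S[(np.hypot(S[...,0]-K[0],S[...,1]-K[1])<.03)&(z>.067)&(z<.075)];print('knob side',cv2.minAreaRect(p[:,:2].astype(np.float32)*1000))
a=cv2.resize(c['frame'][60:300,200:440],(400,400));b=cv2.resize(t['frame'][180:270,265:355],(400,400),interpolation=2)
cv2.imwrite('pics/hov2.png',np.hstack([a,b]))
```

```text
12.75 [-0.92  0.32  0.52  1.98 -0.2   0.89  0.12] [0.47992344 0.21425256 0.16045853] [-0.02988224 -0.62016528 -0.7174813 ]
plate ((479.4402770996094, 214.1627655029297), (89.8863296508789, 109.90371704101562), 66.43045806884766)
0.085 3 x 0.478 w 0.0027 ymin 0.2105
0.095 12 x 0.4796 w 0.0057 ymin 0.2052
0.105 7 x 0.4799 w 0.0055 ymin 0.2069
0.115 10 x 0.48 w 0.0058 ymin 0.2067
0.125 15 x 0.4791 w 0.0085 ymin 0.2065
0.135 9 x 0.4793 w 0.0079 ymin 0.2067
0.145 22 x 0.4796 w 0.0346 ymin 0.1939
knob side ((481.5396728515625, 210.3526153564453), (43.128013610839844, 38.7064094543457), 87.26111602783203)
```

View pics/hov2.png

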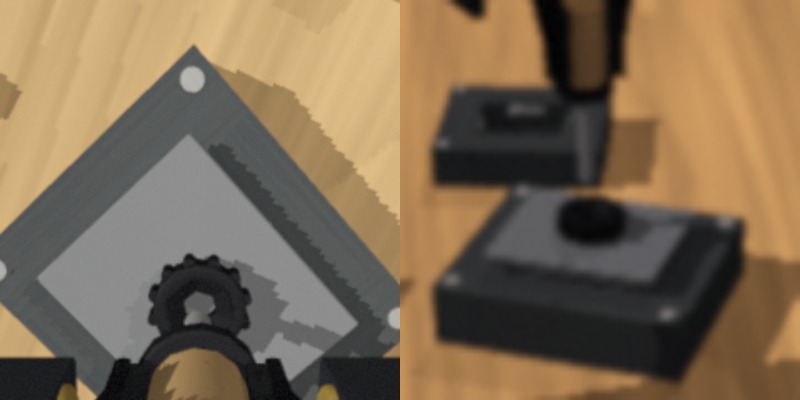

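The tip is at about (197,318) in the left panel, directly over the recess at (201,305); the shaft is vertical and the offset is under 2 mm, which the funnel tolerates. I lower it in steps, watching the force.

Run:
```python
from h import *
K=(.4797,.2141);rv=down(K)
for z in (.145,.140,.136,.133,.130,.128,.1265):
    robot.movel([*K,z],rv,vel=.05); s=robot.state();f=s['wrist_force']
    print(z,s['ee_pos'].round(4),f.round(1),round(s['clock'],2))
    if f[2]>4.5: break
    if np.hypot(*f[:2])>8: print('side force');break
robot.dwell(.15);print(robot.state()['wrist_force'])
```

```text
0.145 [0.4795 0.2139 0.1445] [ 0.1 -0.2 -2.2] 13.3
0.14 [0.4795 0.214  0.1397] [ 0.5  0.1 -0.7] 13.55
0.136 [0.4795 0.214  0.1358] [-0.4 -0.6 -1.7] 13.8
0.133 [0.4797 0.214  0.1329] [-0.7  0.4 -0.8] 14.05
0.13 [0.4797 0.214  0.1299] [-0.2  0.4 -1.7] 14.3
0.128 [0.4797 0.2141 0.1279] [ 0.2  0.1 -2. ] 14.55
0.1265 [0.4797 0.2141 0.1264] [ 0.8 -0.5 -2.1] 14.8
[ 1.7165549   0.15214575 -2.13471006]
```

Run:
```python
from h import *
K=(.4797,.2141);rv=down(K)
z=.1265
while z>.1085:
    z-=.001; robot.movel([*K,z],rv,vel=.03); robot.dwell(.05); s=robot.state();f=s['wrist_force']
    print(round(z,4),s['ee_pos'].round(4),f.round(1),round(s['clock'],2))
    if f[2]>24 or np.hypot(*f[:2])>20: break
robot.dwell(.5);s=robot.state();print(s['wrist_force'],s['ee_pos'],s['grip_force'])
```

```text
0.1255 [0.4798 0.2141 0.1255] [-0.7  0.1 -1.9] 15.25
0.1245 [0.4799 0.2142 0.1249] [-0.4 -0.7  3. ] 15.55
0.1235 [0.48   0.2143 0.1239] [-1.6  0.9  5.6] 15.85
0.1225 [0.4801 0.2143 0.123 ] [-0.9  0.   5.7] 16.15
0.1215 [0.4802 0.2143 0.1222] [-1.4 -0.8  6.6] 16.45
0.1205 [0.4794 0.2142 0.1201] [-0.9  1.   0.8] 16.75
0.1195 [0.4796 0.2142 0.1194] [0.  0.4 1.6] 17.05
0.1185 [0.4795 0.2137 0.1181] [-0.1 -0.2 -1.8] 17.35
0.1175 [0.4796 0.2139 0.1173] [-0.3 -0.  -1.9] 17.65
0.1165 [0.4797 0.2141 0.1165] [-0.1 -1.  -1.6] 17.95
0.1155 [0.4799 0.2142 0.1164] [-2.4 -0.8  5.4] 18.25
0.1145 [0.48   0.2141 0.1162] [-2.9 -2.4 12. ] 18.55
0.1135 [0.4801 0.2142 0.1161] [-4.8 -2.5 19.8] 18.85
0.1125 [0.4803 0.2142 0.1159] [-5.9 -4.2 25.9] 19.15
[-5.77220276 -3.77986175 25.01995461] [0.48024574 0.21416297 0.11593232] 50.03950815182179
```

Run:
```python
from h import *
c,W=wrist('end'); z=W[...,2];d=np.hypot(W[...,0]-.4797,W[...,1]-.2141)
m=(d<.065)&(z>.043)&(z<.053);p=W[m]
r=cv2.minAreaRect(p[:,:2].astype(np.float32)*1000);A=np.linalg.lstsq(np.c_[p[:,:2]-[.4797,.2141],np.ones(len(p))],p[:,2],rcond=None)[0]
m2=(d<.11)&(z>.03)&(z<.043);print(r,A,np.median(p[:,2]),'port top',np.median(z[m2]))
print(robot.state()['wrist_force'],robot.state()['clock'])
```

```text
((479.2034912109375, 214.3562774658203), (89.91812133789062, 109.4292984008789), 66.44270324707031) [-3.40958752e-05  1.14463384e-04  4.57745135e-02] 0.04574090355790664 port top 0.039799920829333896
[-6.06021704 -2.56053489 26.01694252] 19.7
```

The plate's top is 5.9 mm above the port's top, so the cover is flat, level and centred, and it is being pressed with about 25 N. I hand the job in.

```bash
python3 -c "
from h import *
print(robot.finish_job())"
```

```text
the job is handed in; nothing more can be done
None
```

The cover snapped home flat on the port, and I handed the job in at about 20 s with the driver still held upright in the knob and pressing down with about 25 N; no verdict was returned.

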